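Zero and click-set the focusing dial of a magnifier stand

ROBOT

A 7-joint arm with a two-finger parallel gripper is mounted at the origin on the work surface. World frame = base frame: x ahead of the robot, y to its left, z up, the work surface at z = 0. Lengths are in m, angles in rad, forces in N, time in s.
With the tool pointing down it reaches from about 0.425 to 0.875 m from the base axis. Payload 4.7 kg.
Tool frame: the origin (TCP) lies midway between the tips of the shut fingers; the grasp point (between the pads) lies 19 mm behind it; x points along the fingers, z is the direction in which the jaws open and shut, and the axes are right-handed (so a half turn about x gives the same grasp; the last joint's range is limited). The gripper opens to 87 mm and grips with 3 to 60 N. Pads are 19 mm wide; open, the fingers measure 117 mm over their backs; the gripper's body (75 mm by 190 mm) begins 51 mm behind the grasp point.
Start: joints at [-1.145, 0.321, -0.07, 1.45, 0.023, 1.371, -0.057], TCP at [0.26, 0.596, 0.223] pointing down, gripper open.
Joint ranges: [-2.86, 2.86], [-0.3, 2.09], [-1.38, 1.24], [0.06, 2.45], [-1.56, 4.7], [0.09, 2.05], [-2.69, 2.69]. Speed limits (rad/s): [2.57, 2.57, 3.14, 3.14, 3.14, 3.14, 3.14].

INTERFACE

Orientations are given as a rotation vector (axis times angle).
In Python, from bench import ctrl, vision, close_job gives the robot as it stands. The module is installed in compiled form; this text tells all that it offers.
- The arm moves only by the tool servo_tool, never from a script. Its argument "commands" is a list that holds one entry, the list of rows, each a list of 7 numbers: the turn, a rotation vector about the tool's x, y, z in degrees, then the shift along the tool's x, y, z in mm, then the finger opening in mm, from 0 to 87. In form: [[[wx, wy, wz, x, y, z, grip], ...]]. A call has 1 to 5 rows; each row is the pose to reach, as a shift and turn from the pose commanded when the call began, along the tool's axes at that moment; what a row does not reach only later rows make up. A row lasts 1/8 s, in which the tool goes at most 62.5 mm and 10.7 degrees, less where a joint would pass 70% of its speed; a pose out of reach is approached as far as the arm can. A call with a gripper value outside its range is refused whole. The fingers move at their own pace and stop on an object; "newtons" is the grip in N (left out, the last holds). Time passes only in rows, so rows that repeat a pose let the fingers close. It gives the time, the measured TCP pose, the force and the opening at its end, in the units of the state.
- ctrl.get_state(): the state, without advancing time (a new reading comes with each control period).
- vision.get_image(name): name is "scene" or "top" or "wrist"; returns the picture (400x640x3 uint8, red, green, blue); there is no depth.
- vision.camera_info(name): a dict with "fov_y" (degrees; the focal length in pixels is half the picture's height over the tangent of half this angle, whatever the lens; pixels are square), "cx", "cy" (the principal point, pixels), "pose" (4x4, takes a point from camera to world coordinates). Camera axes: x right, y down, z forward; pixel columns grow to the right and rows downward; lengths in m; the calibration is good to about 2 mm. A picture is of the moment at which its call begins: read the wrist's pose just before it. camera_info takes no time and is no camera call; for the wrist camera it gives the pose at the moment of the call.
- close_job(): hands the job in, once; it reports no verdict.
The state is a dict: "time": time; "joint_positions": joint angles; "qd": joint speeds; "joint_torque": joint torques, N m; "position": TCP position; "tool_rot": TCP orientation; "ft_force": force on the tool from outside, world axes, zero at the start; "torque": the same for the moment, N m; "grip_width": opening from 0.0 (shut) to 1.0 (fully open).
Only numpy, scipy, OpenCV 4.12 (cv2) and the standard library are available. Lean on these libraries where they do the work, as an engineer would, in place of code of your own. Each camera call takes 0.05 s, during which the arm holds its last target. There are 200 camera calls.

TASK

Turn the black dial on top of the magnifier stand clockwise (seen from above), gently, until you feel the lens carriage press against its orange lower stop, without forcing it into the stop. Then turn the dial back counter-clockwise by exactly 5 clicks, let go, and leave it there. Do not shift the dish under the lens or anything else on the bench.

Things in the scene. Friction and masses are not known exactly. Their poses are not given: they have to be found in the camera images.
- stand: white and aluminium magnifier stand, screwed to the bench. Base plate 210 x 170 x 18 mm; origin is the centre of its underside, x along the 210 mm. A column (34 x 42 mm) rises at x = +60 mm, y = 0 and carries a round white head (72 mm diameter, 195 to 225 mm above the bench) with the dial on top. The lens reaches from the column towards -x.
- dial_axis (a point): point fixed to the stand on the dial's vertical axis, at the height to grip, 249 mm above the bench. The dial is a black round ribbed grip, 44 mm in diameter, from 229 to 263 mm above the bench, with a silver centre disc and a small white dot near its rim; it can be gripped at any yaw. Fingertips must stay above the white head (225 mm). This point does not turn with the dial.
- dial_top (a point): point fixed to the stand on the axis at the dial's top, 263 mm up. Clockwise from above lowers the lens. The dial clicks every 24 degrees and holds itself in a detent when let go; each click takes about 0.16 N m at first, falling away until it drops into the next. The lower stop lies at a detent, 2 to 4 clicks clockwise of the start; pressing past it adds about 0.04 N m per degree.
- lens (a point): centre of the round magnifier lens (black ring, about 75 mm across) on the blue carriage; it moves straight up 2 mm for each click of the dial counter-clockwise and down 2 mm for each click clockwise. It starts 4 to 8 mm above its lowest place, the stop.
- carriage: blue sleeve block, 54 x 62 x 40 mm, that runs up and down the column and carries the lens arm; origin at the centre of its underside, on the column's axis. Moved only by the dial.
- stop: orange cushioned stop block, 50 x 58 x 12 mm, around the column under the carriage; origin at the centre of its top face. It yields about 1 mm for each 110 N with which the carriage presses on it; pressing with more than 90 N (about 12 degrees of dial past the stop, 0.4 N m on top of the click) strains the screw.
- dish: pale round covered specimen dish, 60 mm diameter, 12 mm tall, lying loose on the stand's base plate under the lens; origin under its centre
- tub: blue round open tub, 170 mm across the rim, 100 mm tall, loose on the bench; origin under its centre
- jar: glass jar with yellow cap, 68 mm diameter, 110 mm tall; origin under its centre
- slidebox: plain wooden slide box, 100 x 80 x 32 mm; origin under its centre
- heart: red anatomical heart model on a small round foot, about 62 mm across, 102 mm tall; origin under its centre
- pen: black and yellow pen lying flat, 140 x 10 x 10 mm; origin under its centre, x along it
- notebook: small green notebook lying flat, 90 x 130 x 12 mm; origin under its centre

How it is judged:
On the way:
1. the carriage is pressed down onto the orange stop by the dial (more than 6 N for 0.1 s) (contact force between carriage and stop above 6 N), for 0.1 s.
At the end, for the whole second after the job is handed in: the dial rests in the fifth detent above the stop: the lens is 10 mm (within 0.8 mm) above its height on the stop, at rest, the dial let go (z of lens in the frame of stand between 0.1112 and 0.1128 m and linear speed of carriage below 0.01 m/s); the robot touches nothing.
It fails at once if the carriage is forced onto the stop with more than 90 N (contact force between carriage and stop above 90 N).
It fails at once if the dish or another loose thing on the bench is shifted by more than 15 mm (distance of any of dish, tub, jar, slidebox, heart, pen, notebook from where it was at the start of the episode above 0.015 m).
It also fails if it takes over 72 s, if anything falls off the work surface, if the arm or the gripper's body presses on something with over 40 N, if the wrist force passes 120 N, or if a joint passes its speed limit or range.

## Working session

There is one attempt and no reset: what is moved stays moved. The work goes in short steps, Python scripts to look and compute and a tool call to move; the robot and the scene stay as the last step left them, time stands still between calls to the robot, and variables do not carry over. Pictures are saved under pics/ and viewed, about 8 in all and at most 12, crops included, and the job is handed in when it is done.

Besides the shell and the picture viewer there is one more tool, called after "Call:" as name(argument=value, ...), one argument or row to a line, values as JSON. servo_tool: Moves the arm, as the interface text tells. Its arguments: {"type":"object","properties":{"commands":{"type":"array"},"newtons":{"type":"number"}},"required":["commands"]}

```bash
mkdir -p pics; python3 - <<'E'
from bench import ctrl, vision
import cv2,numpy as np
s=ctrl.get_state();print({k:np.round(v,3) for k,v in s.items()})
for n in("top","scene"):
    im=vision.get_image(n);cv2.imwrite(f"pics/{n}0.png",im[:,:,::-1]);i=vision.camera_info(n);print(n,i)
E
```

```text
{'time': np.float64(0.0), 'joint_positions': array([-1.145,  0.322, -0.07 ,  1.452,  0.023,  1.371, -0.057]), 'qd': array([ 0.003,  0.   , -0.002,  0.002, -0.001,  0.   , -0.001]), 'joint_torque': array([-1.0000e-03, -4.9129e+01, -4.0400e-01, -3.1254e+01, -6.4000e-02,
        4.4000e-02,  0.0000e+00]), 'position': array([0.26 , 0.595, 0.221]), 'tool_rot': array([-0.902,  1.378,  0.9  ]), 'ft_force': array([-0.23 , -0.113, -0.072]), 'torque': array([ 0.002, -0.022, -0.011]), 'grip_width': np.float64(0.998)}
top {'fov_y': 43.60895207674452, 'cx': 319.2757722400255, 'cy': 201.50878622246321, 'pose': array([[-0.00785327, -0.99583979,  0.09078237,  0.33559615],
       [-0.99994537,  0.00844696,  0.00615736,  0.02593059],
       [-0.00689858, -0.09072906, -0.99585172,  1.80903292],
       [ 0.        ,  0.        ,  0.        ,  1.        ]])}
scene {'fov_y': 53.21210744819525, 'cx': 321.20145385060897, 'cy': 203.77257714848713, 'pose': array([[-0.79029512,  0.49162642, -0.36570081,  0.87999082],
       [ 0.61269767,  0.63984892, -0.46389107,  0.50746182],
       [ 0.00593216, -0.59067488, -0.80688784,  1.03327725],
       [ 0.        ,  0.        ,  0.        ,  1.        ]])}
```

View pics/top0.png

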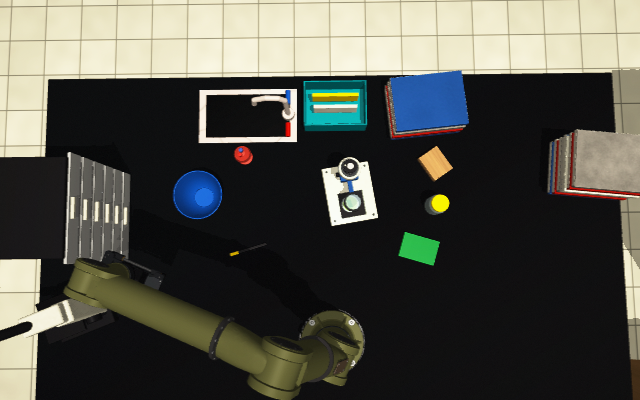

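View pics/scene0.png

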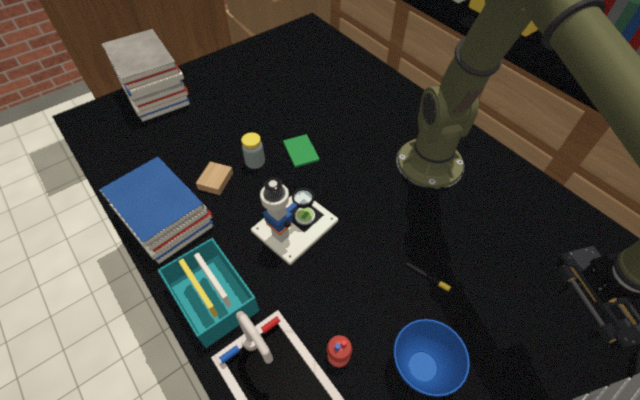

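The top view shows the dial at about (349,167) on the white stand, with the lens towards the robot. The scene view shows it at about (274,187).

```bash
cat > h.py <<'E'
import numpy as np,cv2
from bench import ctrl,vision
from scipy.spatial.transform import Rotation as R
def ray(i,u,v):
    f=200/np.tan(np.radians(i["fov_y"]/2));P=np.array(i["pose"])
    return P[:3,3],P[:3,:3]@np.array([(u-i["cx"])/f,(v-i["cy"])/f,1])
def onz(i,u,v,z):
    o,d=ray(i,u,v);return o+d*(z-o[2])/d[2]
def grab(n):
    i=vision.camera_info(n);return i,vision.get_image(n)[:,:,::-1].copy()
def tool():
    s=ctrl.get_state();return np.array(s["position"]),R.from_rotvec(s["tool_rot"]).as_matrix(),s
E
python3 - <<'E'
from h import *
i=vision.camera_info("top");j=vision.camera_info("scene")
a=cv2.imread("pics/top0.png")[145:235,305:395];b=cv2.imread("pics/scene0.png")[165:255,235:345]
c=np.hstack([cv2.resize(a,(400,400),interpolation=2),cv2.resize(b,None,fx=3.6,fy=3.6,interpolation=2)[:, :400][:324]]) if 0 else np.hstack([cv2.resize(a,(360,360),interpolation=2),cv2.resize(b,(440,360),interpolation=2)])
cv2.imwrite("pics/c1.png",c)
print(onz(i,349,167,.263),onz(j,273,186,.263))
p,M,s=tool();print(p,M)
w=vision.camera_info("wrist");print(w["fov_y"],np.round(M.T@(w["pose"][:3,3]-p),3),np.round(M.T@w["pose"][:3,:3],2))
# base: lens/plate direction
for u,v in((323,171),(366,163),(377,216),(331,225)):print(onz(i,u,v,.018))
E
```

```text
[ 0.58398697 -0.0582114   0.263     ] [ 0.59193785 -0.05087508  0.263     ]
[0.25999943 0.59518679 0.22156848] [[-6.12850109e-04 -9.16429853e-01  4.00194888e-01]
 [-1.63378490e-03  4.00195347e-01  9.16428402e-01]
 [-9.99998478e-01 -9.21991188e-05 -1.74250902e-03]]
71.97062283007521 [-0.163  0.078  0.   ] [[ 0.   -0.29  0.96]
 [-0.   -0.96 -0.29]
 [ 1.    0.   -0.  ]]
[0.60957175 0.02266211 0.018     ]
[ 0.63743119 -0.13326314  0.018     ]
[ 0.44494465 -0.1695367   0.018     ]
[ 0.41402878 -0.00432328  0.018     ]
```

View pics/c1.png

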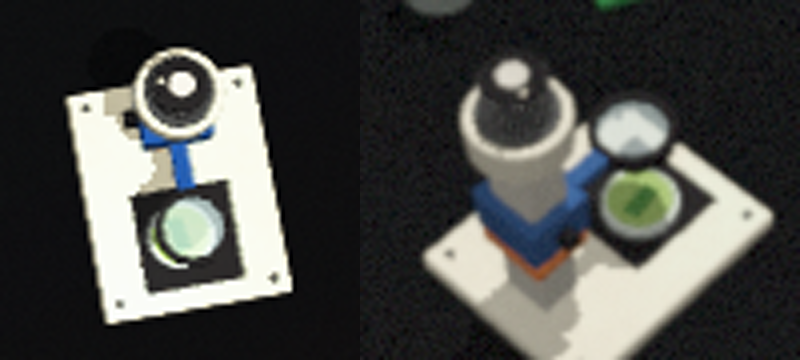

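The close crops give the disc at (349.8,165.4) in the top view and (272.6,183.4) in the scene view. I'll move above it now.

Call:
servo_tool(
  commands=[
    [[5,0,0,-60,0,0,87],[10,0,0,-120,-20,-16,87],[72,0,0,-180,-564,-469,87],[72,0,0,-180,-564,-469,87],[72,0,0,-180,-564,-469,87]],
  ],
  newtons=40,
)

```text
time: 0.72
position: [0.356, 0.405, 0.3564]
tool_rot: [-0.326, 1.546, 0.326]
ft_force: [0.5, -0.1, -1.1]
grip_width: 0.998
```

```bash
python3 - <<'E'
from h import *
print(onz(vision.camera_info("top"),349.8,165.4,.263),onz(vision.camera_info("scene"),272.6,183.4,.263))
p,M,s=tool();print(s["time"],p,s["joint_positions"],M.round(2))
d=M.T@(np.array([.589,-.060,.40])-p);print(d)
E
```

```text
[ 0.58901611 -0.06077697  0.263     ] [ 0.58812773 -0.05836899  0.263     ]
0.725 [0.35597758 0.40496929 0.35636784] [-1.00133098  0.05170837  0.10753361  1.50316088 -0.00547331  1.5872427
 -0.47815842] [[-0.   -0.4   0.91]
 [-0.    0.91  0.4 ]
 [-1.   -0.   -0.  ]]
[-0.04354892 -0.51948284  0.02531249]
```

Call:
servo_tool(
  commands=[
    [[30,0,0,-44,-519,25,87],[30,0,0,-44,-519,25,87],[30,0,0,-44,-519,25,87],[30,0,0,-44,-519,25,87],[30,0,0,-44,-519,25,87]],
  ],
)

```text
time: 1.35
position: [0.4968, 0.1274, 0.3829]
tool_rot: [0.08, 1.569, -0.079]
ft_force: [0.6, 0.1, -0.4]
grip_width: 1.002
```

```bash
python3 - <<'E'
from h import *
p,M,s=tool();print(s["time"],p,s["joint_positions"],M.round(2))
d=M.T@(np.array([.589,-.060,.40])-p);print(d)
E
```

```text
1.35 [0.49677385 0.12740523 0.3828573 ] [-0.71397683 -0.01417353  0.40840419  1.516798    0.00529199  1.63771374
 -0.40668343] [[-0.    0.1   0.99]
 [ 0.    0.99 -0.1 ]
 [-1.    0.   -0.  ]]
[-0.01721191 -0.17709764  0.11072683]
```

Call:
servo_tool(
  commands=[
    [[0,0,0,-17,-177,111,87],[0,0,0,-17,-177,111,87],[0,0,0,-17,-177,111,87],[0,0,0,-17,-177,111,87],[0,0,0,-17,-177,111,87]],
  ],
)

```text
time: 1.98
position: [0.5888, -0.0602, 0.3992]
tool_rot: [0.082, 1.57, -0.084]
ft_force: [-0.1, 0.8, 0.1]
grip_width: 0.998
```

```bash
python3 - <<'E'
from h import *
p,M,s=tool();print(s["time"],p,s["joint_positions"],M.round(3))
i,im=grab("wrist");cv2.imwrite("pics/w1.png",im)
f=200/np.tan(np.radians(i["fov_y"]/2));q=np.linalg.inv(i["pose"])@[.589,-.06,.263,1];print(f*q[0]/q[2]+i["cx"],f*q[1]/q[2]+i["cy"])
E
```

```text
1.975 [ 0.58881827 -0.06021151  0.39922074] [-0.45781741  0.19117836  0.62559178  1.30127727 -0.11092503  1.68502958
  0.04049174] [[-0.001  0.106  0.994]
 [-0.001  0.994 -0.106]
 [-1.    -0.001 -0.001]]
322.00241435163093 189.25783112728107
```

View pics/w1.png

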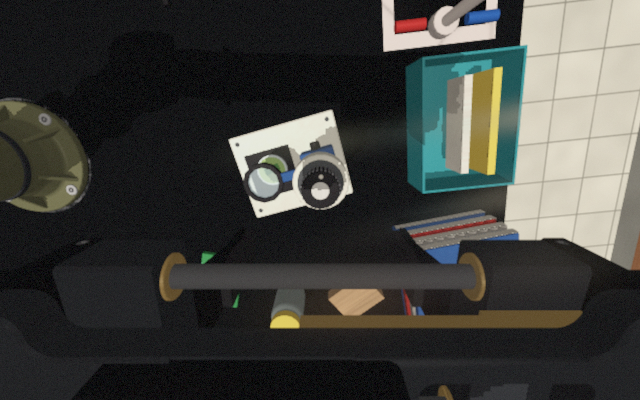

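The wrist view shows the dial's silver disc at about (320,190) and its white dot at about (320,177). That is within 2 px of the prediction.

```bash
python3 - <<'E'
from h import *
i=vision.camera_info("wrist");im=cv2.imread("pics/w1.png")
g=cv2.cvtColor(im,6)[160:215,290:350]
n,l,st,c=cv2.connectedComponentsWithStats((g>140).astype('uint8'))
for k in range(1,n):
  if st[k,4]>3:print(st[k,4],c[k]+[290,160],onz(i,*(c[k]+[290,160]),.263))
cv2.imwrite("pics/w1c.png",cv2.resize(im[150:220,280:360],None,fx=6,fy=6,interpolation=2))
E
```

```text
489 [297.3006135  185.84253579] [ 0.56174324 -0.05085621  0.263     ]
353 [341.8470255  180.45325779] [ 0.61178998 -0.04981298  0.263     ]
11 [320.54545455 176.36363636] [ 0.58872192 -0.04278236  0.263     ]
246 [319.91869919 191.        ] [ 0.58627377 -0.05937876  0.263     ]
4 [323.5 208. ] [ 0.58824027 -0.07982718  0.263     ]
```

View pics/w1c.png

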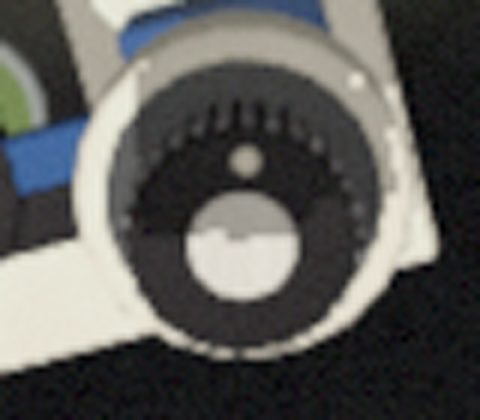

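Call:
servo_tool(
  commands=[
    [[0,0,0,60,0,-1.5,87],[0,0,0,110,0,-1.5,87],[0,0,0,145,0,-1.5,87],[0,0,0,167,0,-1.5,87],[0,0,0,167,0,-1.5,87]],
  ],
)

```text
time: 2.65
position: [0.5858, -0.0551, 0.2311]
tool_rot: [0.078, 1.573, -0.076]
ft_force: [0.6, 0.0, 0.2]
grip_width: 1.0
```

Call:
servo_tool(
  commands=[
    [[0,0,0,0,0,0,55],[0,0,0,0,0,0,48],[0,0,0,0,0,0,44],[0,0,0,0,0,0,30],[0,0,0,0,0,0,30]],
  ],
  newtons=25,
)

```text
time: 3.28
position: [0.5873, -0.0579, 0.233]
tool_rot: [0.08, 1.569, -0.08]
ft_force: [-4.2, 0.3, 2.7]
grip_width: 0.519
```

```bash
cat >> h.py <<'E'
def yaw(M): return np.degrees(np.arctan2(M[1,1],M[0,1]))
def rep():
    p,M,s=tool();print(round(float(s["time"]),2),"p",p.round(4),"yaw",round(yaw(M),2),"F",np.round(s["ft_force"],1),"T",np.round(s["torque"],3),"w",round(float(s["grip_width"])*87,1),"q",np.round(s["joint_positions"],2))
E
python3 -c "
from h import *
rep()"
```

```text
3.27 p [ 0.5873 -0.0579  0.233 ] yaw 84.17 F [-4.2  0.3  2.7] T [0.081 1.511 0.013] w 45.1 q [-0.47  0.21  0.61  1.61 -0.12  1.36  0.05]
```

Call:
servo_tool(
  commands=[
    [[0,0,0,0,0,0,30],[0,0,0,0,0,0,30],[0,0,0,0,0,0,30],[0,0,0,0,0,0,30]],
  ],
  newtons=30,
)

```text
time: 3.78
position: [0.5867, -0.0578, 0.233]
tool_rot: [0.08, 1.571, -0.08]
ft_force: [-4.8, -0.9, 4.4]
grip_width: 0.498
```

```bash
python3 - <<'E'
from h import *
rep()
i,im=grab("wrist");cv2.imwrite("pics/w2.png",im[60:360,60:600]);rep()
E
```

```text
3.77 p [ 0.5867 -0.0578  0.233 ] yaw 84.17 F [-4.8 -0.9  4.4] T [0.035 1.235 0.037] w 43.3 q [-0.47  0.21  0.61  1.61 -0.12  1.36  0.05]
3.83 p [ 0.5867 -0.0578  0.2329] yaw 84.17 F [-5.4  0.3  3.7] T [ 0.037  1.257 -0.025] w 43.1 q [-0.47  0.21  0.61  1.61 -0.12  1.36  0.05]
```

View pics/w2.png

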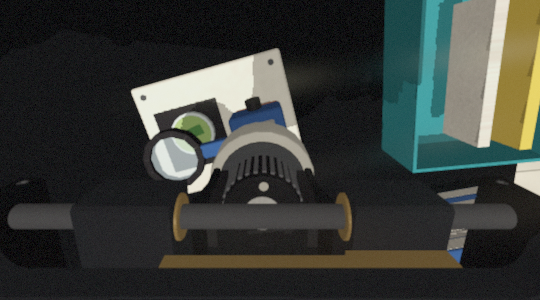

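The dial is gripped at yaw 84.17° with the dot in view. The first two clicks are safe because the stop is at least two clicks away.

Call:
servo_tool(
  commands=[
    [[5,0,0,0,0,0,30],[10,0,0,0,0,0,30],[15,0,0,0,0,0,30],[20,0,0,0,0,0,30],[24,0,0,0,0,0,30]],
  ],
)

```text
time: 4.45
position: [0.5877, -0.0581, 0.233]
tool_rot: [0.41, 1.531, -0.41]
ft_force: [-1.8, -0.3, 1.8]
grip_width: 0.498
```

```bash
python3 -c "
from h import *
rep()"
```

```text
4.45 p [ 0.5877 -0.0581  0.233 ] yaw 60.02 F [-1.8 -0.3  1.8] T [-0.055  0.631  0.066] w 43.3 q [-0.51  0.21  0.65  1.61 -0.13  1.36 -0.36]
```

Call:
servo_tool(
  commands=[
    [[0,0,0,0,0,0,30],[0,0,0,0,0,0,30],[3,0,0,0,0,0,30],[3,0,0,0,0,0,30],[3,0,0,0,0,0,30]],
  ],
)

```text
time: 5.08
position: [0.5877, -0.0582, 0.233]
tool_rot: [0.448, 1.523, -0.448]
ft_force: [-0.1, -2.3, 1.3]
grip_width: 0.496
```

```bash
python3 -c "
from h import *
rep()"
```

```text
5.08 p [ 0.5877 -0.0582  0.233 ] yaw 57.24 F [-0.1 -2.3  1.3] T [-0.358  0.214  0.161] w 43.2 q [-0.51  0.21  0.66  1.61 -0.13  1.36 -0.41]
```

Call:
servo_tool(
  commands=[
    [[3,0,0,0,0,0,30],[3,0,0,0,0,0,30],[3,0,0,0,0,0,30],[3,0,0,0,0,0,30]],
  ],
)

```text
time: 5.58
position: [0.5878, -0.0582, 0.233]
tool_rot: [0.489, 1.514, -0.489]
ft_force: [1.4, -2.3, -0.2]
grip_width: 0.499
```

```bash
python3 -c "
from h import *
rep()"
```

```text
5.58 p [ 0.5878 -0.0582  0.233 ] yaw 54.2 F [ 1.4 -2.3 -0.2] T [-0.597 -0.264  0.118] w 43.4 q [-0.52  0.21  0.67  1.61 -0.13  1.36 -0.46]
```

Free-click baseline is 0.16 N·m at +3°, falling to 0.12 at +6°. Next I go to 2 clicks plus 3°.

Call:
servo_tool(
  commands=[
    [[6,0,0,0,0,0,30],[12,0,0,0,0,0,30],[18,0,0,0,0,0,30],[20,0,0,0,0,0,30],[21,0,0,0,0,0,30]],
  ],
)

```text
time: 6.2
position: [0.5885, -0.0588, 0.233]
tool_rot: [0.773, 1.425, -0.773]
ft_force: [5.0, -3.7, -0.9]
grip_width: 0.498
```

Call:
servo_tool(
  commands=[
    [[0,0,0,0,0,0,30],[0,0,0,0,0,0,30]],
  ],
)

```text
time: 6.45
position: [0.5885, -0.0589, 0.233]
tool_rot: [0.773, 1.426, -0.773]
ft_force: [3.7, -4.2, -0.6]
grip_width: 0.501
```

```bash
python3 -c "
from h import *
rep();vision.get_image('wrist');rep()"
```

```text
6.45 p [ 0.5885 -0.0589  0.233 ] yaw 33.17 F [ 3.7 -4.2 -0.6] T [-0.826 -0.749  0.113] w 43.5 q [-0.55  0.22  0.71  1.61 -0.14  1.36 -0.82]
6.5 p [ 0.5884 -0.0589  0.233 ] yaw 33.17 F [ 3.6 -4.  -0.7] T [-0.791 -0.675  0.086] w 43.3 q [-0.55  0.22  0.71  1.61 -0.14  1.36 -0.82]
```

Call:
servo_tool(
  commands=[
    [[1,0,0,0,0,0,30],[2,0,0,0,0,0,30],[3,0,0,0,0,0,30],[3,0,0,0,0,0,30],[3,0,0,0,0,0,30]],
  ],
)

```text
time: 7.12
position: [0.5885, -0.059, 0.233]
tool_rot: [0.813, 1.41, -0.813]
ft_force: [4.2, -4.5, -1.8]
grip_width: 0.5
```

```bash
python3 -c "
from h import *
rep();vision.get_image('wrist');rep()"
```

```text
7.12 p [ 0.5885 -0.059   0.233 ] yaw 30.15 F [ 4.2 -4.5 -1.8] T [-0.846 -0.783  0.046] w 43.5 q [-0.56  0.22  0.72  1.61 -0.15  1.36 -0.87]
7.17 p [ 0.5885 -0.059   0.233 ] yaw 30.16 F [ 4.2 -3.5 -0.6] T [-0.858 -0.739  0.124] w 43.4 q [-0.56  0.22  0.72  1.61 -0.15  1.36 -0.87]
```

The torque did not rise, so there is no stop at 2 clicks. On to 3 clicks plus 3°.

Call:
servo_tool(
  commands=[
    [[6,0,0,0,0,0,30],[12,0,0,0,0,0,30],[18,0,0,0,0,0,30],[20,0,0,0,0,0,30],[21,0,0,0,0,0,30]],
  ],
)

```text
time: 7.8
position: [0.5888, -0.0599, 0.233]
tool_rot: [1.091, 1.275, -1.09]
ft_force: [5.6, -4.6, -1.9]
grip_width: 0.495
```

Call:
servo_tool(
  commands=[
    [[0,0,0,0,0,0,30],[0,0,0,0,0,0,30]],
  ],
)

```text
time: 8.05
position: [0.5888, -0.0599, 0.233]
tool_rot: [1.09, 1.275, -1.09]
ft_force: [6.0, -4.9, -1.6]
grip_width: 0.497
```

```bash
python3 -c "
from h import *
rep();vision.get_image('wrist');rep()"
```

```text
8.05 p [ 0.5888 -0.0599  0.233 ] yaw 9.14 F [ 6.  -4.9 -1.6] T [-1.104 -1.044  0.225] w 43.3 q [-0.6   0.23  0.76  1.61 -0.16  1.36 -1.22]
8.1 p [ 0.5888 -0.0599  0.233 ] yaw 9.13 F [ 6.  -6.5 -2.5] T [-1.068 -1.005  0.203] w 43.4 q [-0.6   0.23  0.76  1.61 -0.16  1.36 -1.22]
```

The torque is higher, at 0.21 N·m. I'll probe 2° more.

Call:
servo_tool(
  commands=[
    [[1,0,0,0,0,0,30],[2,0,0,0,0,0,30],[2,0,0,0,0,0,30],[2,0,0,0,0,0,30]],
  ],
)

```text
time: 8.6
position: [0.5888, -0.0599, 0.233]
tool_rot: [1.116, 1.26, -1.116]
ft_force: [5.6, -6.0, -2.1]
grip_width: 0.498
```

```bash
python3 -c "
from h import *
rep();vision.get_image('wrist');rep()"
```

```text
8.6 p [ 0.5888 -0.0599  0.233 ] yaw 7.14 F [ 5.6 -6.  -2.1] T [-1.08  -1.021  0.248] w 43.3 q [-0.6   0.23  0.77  1.62 -0.16  1.36 -1.26]
8.65 p [ 0.5888 -0.06    0.233 ] yaw 7.13 F [ 5.8 -5.5 -2.5] T [-1.071 -1.076  0.234] w 43.1 q [-0.6   0.23  0.77  1.62 -0.16  1.36 -1.26]
```

Call:
servo_tool(
  commands=[
    [[1,0,0,0,0,0,30],[2,0,0,0,0,0,30],[2,0,0,0,0,0,30],[2,0,0,0,0,0,30]],
  ],
)

```text
time: 9.15
position: [0.5888, -0.0601, 0.233]
tool_rot: [1.142, 1.245, -1.142]
ft_force: [5.9, -6.2, -2.4]
grip_width: 0.499
```

```bash
python3 - <<'E'
from h import *
rep()
i,im=grab("wrist");cv2.imwrite("pics/w3.png",im);rep()
a=np.full((300,540,3),0,'uint8');a=cv2.imread("pics/w2.png")
b=im[60:360,60:600]
def crop(x):return cv2.resize(x[90:270,130:360],(400,313),interpolation=2)
cv2.imwrite("pics/w3c.png",np.hstack([crop(a),crop(b)]))
for n,x in(("a",a),("b",b)):
  g=cv2.cvtColor(x,6)[150:230,225:300]
  m,l,st,c=cv2.connectedComponentsWithStats((g>75).astype('uint8'))
  print(n,[(int(st[k,4]),(c[k]+[225,150]).round(1)) for k in range(1,m) if st[k,4]>8])
E
```

```text
9.15 p [ 0.5888 -0.0601  0.233 ] yaw 5.13 F [ 5.9 -6.2 -2.4] T [-1.153 -1.016  0.272] w 43.4 q [-0.6   0.23  0.77  1.62 -0.16  1.36 -1.29]
9.2 p [ 0.5889 -0.0601  0.233 ] yaw 5.14 F [ 4.7 -6.3 -2.8] T [-1.134 -1.067  0.243] w 43.5 q [-0.6   0.23  0.77  1.62 -0.16  1.36 -1.29]
a [(67, array([228.2, 153.6])), (73, array([295.7, 153.8])), (84, array([263.3, 186.3])), (168, array([261.9, 200.3])), (25, array([234.4, 220.4])), (14, array([262.1, 228.4]))]
b [(1674, array([262.5, 164. ])), (93, array([263.9, 185.6])), (72, array([290.3, 192.4])), (2046, array([262.2, 214.7]))]
```

View pics/w3c.png

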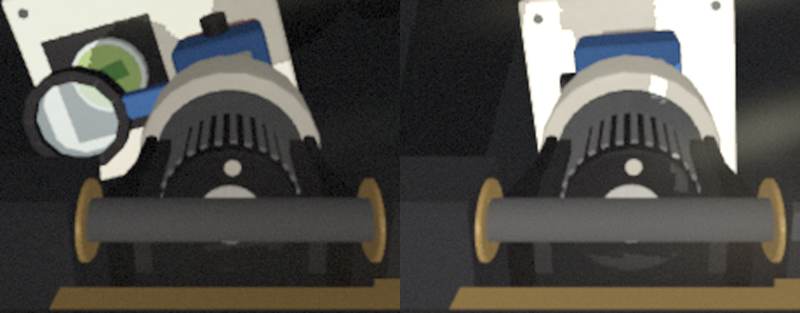

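The dot is at the same place relative to the jaws, so there is no slip. I'll average the torque here and then back off to get a slope and baseline.

```bash
cat >> h.py <<'E'
def avg(n=10):
    L=[]
    for _ in range(n):
        vision.get_image("scene");s=ctrl.get_state();L.append(s["torque"][2])
    p,M,s=tool();print(round(float(s["time"]),2),"yaw",round(yaw(M),2),"Tz",np.mean(L).round(3),"+-",(np.std(L)/n**.5).round(3))
E
python3 -c "
from h import *
avg()"
```

```text
9.7 yaw 5.13 Tz 0.277 +- 0.013
```

Call:
servo_tool(
  commands=[
    [[-2,0,0,0,0,0,30],[-4,0,0,0,0,0,30],[-4,0,0,0,0,0,30],[-4,0,0,0,0,0,30]],
  ],
)

```text
time: 10.2
position: [0.5888, -0.0599, 0.233]
tool_rot: [1.09, 1.275, -1.09]
ft_force: [7.0, -5.8, -2.4]
grip_width: 0.497
```

```bash
python3 -c "
from h import *
avg()"
```

```text
10.7 yaw 9.14 Tz 0.24 +- 0.005
```

Call:
servo_tool(
  commands=[
    [[-2,0,0,0,0,0,30],[-3,0,0,0,0,0,30],[-3,0,0,0,0,0,30],[-3,0,0,0,0,0,30]],
  ],
)

```text
time: 11.2
position: [0.5888, -0.0598, 0.233]
tool_rot: [1.052, 1.297, -1.051]
ft_force: [5.9, -5.6, -2.8]
grip_width: 0.496
```

```bash
python3 -c "
from h import *
avg()"
```

```text
11.7 yaw 12.11 Tz 0.017 +- 0.007
```

Call:
servo_tool(
  commands=[
    [[-2,0,0,0,0,0,30],[-4,0,0,0,0,0,30],[-4,0,0,0,0,0,30],[-4,0,0,0,0,0,30]],
  ],
)

```text
time: 12.2
position: [0.5888, -0.0597, 0.233]
tool_rot: [1.0, 1.324, -0.999]
ft_force: [5.5, -5.8, -2.7]
grip_width: 0.497
```

```bash
python3 -c "
from h import *
avg()"
```

```text
12.7 yaw 16.09 Tz -0.117 +- 0.008
```

Torque is about 0.02 N·m at the third detent, 0.24 at +3° and 0.28 at +7°. A free click falls to about 0.1 by +6°, so the stop is at 3 clicks, yaw 12.15°. Five clicks back is yaw 132.15°, which is +116° from here.

Call:
servo_tool(
  commands=[
    [[-6,0,0,0,0,0,30],[-12,0,0,0,0,0,30],[-18,0,0,0,0,0,30],[-24,0,0,0,0,0,30],[-30,0,0,0,0,0,30]],
  ],
)

```text
time: 13.32
position: [0.5881, -0.0585, 0.233]
tool_rot: [0.596, 1.485, -0.596]
ft_force: [2.4, -2.7, -0.4]
grip_width: 0.498
```

Call:
servo_tool(
  commands=[
    [[-6,0,0,0,0,0,30],[-12,0,0,0,0,0,30],[-18,0,0,0,0,0,30],[-24,0,0,0,0,0,30],[-30,0,0,0,0,0,30]],
  ],
)

```text
time: 13.95
position: [0.5869, -0.0578, 0.233]
tool_rot: [0.187, 1.564, -0.186]
ft_force: [-1.0, -2.4, 2.2]
grip_width: 0.498
```

Call:
servo_tool(
  commands=[
    [[-6,0,0,0,0,0,30],[-12,0,0,0,0,0,30],[-18,0,0,0,0,0,30],[-24,0,0,0,0,0,30],[-30,0,0,0,0,0,30]],
  ],
)

```text
time: 14.58
position: [0.5856, -0.0578, 0.2329]
tool_rot: [-0.224, 1.563, 0.226]
ft_force: [-4.8, -1.2, 4.1]
grip_width: 0.498
```

```bash
python3 -c "
from h import *
rep()"
```

```text
14.57 p [ 0.5856 -0.0578  0.2329] yaw 106.39 F [-4.8 -1.2  4.1] T [-0.451  1.017  0.136] w 43.3 q [-0.43  0.2   0.56  1.61 -0.11  1.36  0.43]
```

Call:
servo_tool(
  commands=[
    [[-7,0,0,0,0,0,30],[-14,0,0,0,0,0,30],[-20,0,0,0,0,0,30],[-25.8,0,0,0,0,0,30],[-25.8,0,0,0,0,0,30]],
  ],
)

```text
time: 15.2
position: [0.5846, -0.0584, 0.2329]
tool_rot: [-0.572, 1.499, 0.576]
ft_force: [-7.3, -2.4, 5.5]
grip_width: 0.499
```

Call:
servo_tool(
  commands=[
    [[0,0,0,0,0,0,30],[0,0,0,0,0,0,30]],
  ],
)

```text
time: 15.45
position: [0.5846, -0.0584, 0.2329]
tool_rot: [-0.571, 1.499, 0.575]
ft_force: [-7.7, -2.4, 6.0]
grip_width: 0.498
```

```bash
python3 - <<'E'
from h import *
rep();avg(6);im=grab("wrist")[1];cv2.imwrite("pics/w4.png",im)
b=im[60:360,60:600]
g=cv2.cvtColor(b,6)[150:230,225:300]
for t in(75,110,140):
  m,l,st,c=cv2.connectedComponentsWithStats((g>t).astype('uint8'))
  print(t,[(int(st[k,4]),(c[k]+[225,150]).round(1)) for k in range(1,m) if st[k,4]>8])
E
```

```text
15.45 p [ 0.5846 -0.0584  0.2329] yaw 131.95 F [-7.7 -2.4  6. ] T [-0.411  1.553 -0.033] w 43.3 q [-0.39  0.2   0.52  1.61 -0.1   1.37  0.87]
15.75 yaw 131.94 Tz 0.006 +- 0.009
75 [(65, array([228.1, 153.5])), (73, array([295.6, 153.7])), (85, array([263. , 185.8])), (9, array([297.9, 191.6])), (180, array([261.6, 200.2])), (146, array([234. , 211.3])), (10, array([261.7, 228.2]))]
110 [(60, array([228.1, 153.2])), (66, array([295.8, 153.5])), (68, array([263. , 185.9])), (156, array([261.6, 200.5]))]
140 [(51, array([227.8, 153. ])), (56, array([296.1, 153.1])), (55, array([263. , 185.7])), (109, array([261.5, 200.1]))]
```

Tz is about 0 at yaw 131.9° and the dot sits unchanged in the jaws. That means it is in a detent with no slip. I'll release and go straight up.

Call:
servo_tool(
  commands=[
    [[0,0,0,0,0,0,50],[0,0,0,0,0,0,60],[0,0,0,0,0,0,80],[0,0,0,0,0,0,87],[0,0,0,0,0,0,87]],
  ],
)

```text
time: 16.42
position: [0.5875, -0.0576, 0.2328]
tool_rot: [-0.573, 1.494, 0.573]
ft_force: [0.5, -0.1, 0.5]
grip_width: 0.935
```

Call:
servo_tool(
  commands=[
    [[0,0,0,-10,0,0,87],[0,0,0,-40,0,0,87],[0,0,0,-90,0,0,87],[0,0,0,-150,0,0,87],[0,0,0,-167,0,0,87]],
  ],
)

```text
time: 17.05
position: [0.5885, -0.0584, 0.4052]
tool_rot: [-0.574, 1.487, 0.57]
ft_force: [-0.4, -0.5, 0.4]
grip_width: 1.001
```

Call:
servo_tool(
  commands=[
    [[0,0,0,0,0,0,87],[0,0,0,0,0,0,87]],
  ],
)

```text
time: 17.3
position: [0.5868, -0.0576, 0.398]
tool_rot: [-0.572, 1.497, 0.574]
ft_force: [0.1, 0.3, 0.4]
grip_width: 1.002
```

```bash
python3 - <<'E'
from h import *
rep();i,im=grab("wrist");cv2.imwrite("pics/w5.png",im);g=cv2.cvtColor(im,6)[150:220,280:360]
n,l,st,c=cv2.connectedComponentsWithStats((g>120).astype('uint8'))
for k in range(1,n):
  if st[k,4]>3:print(st[k,4],c[k]+[280,150],onz(i,*(c[k]+[280,150]),.263))
s=grab("scene")[1];cv2.imwrite("pics/s5.png",s)
a=cv2.imread("pics/scene0.png")
cv2.imwrite("pics/c5.png",np.hstack([cv2.resize(x[165:255,245:345],(400,360),interpolation=2) for x in(a,s)]))
cv2.imwrite("pics/w5c.png",cv2.resize(im[130:230,240:380],(700,500),interpolation=2))
E
```

```text
17.3 p [ 0.5868 -0.0576  0.398 ] yaw 131.98 F [0.1 0.3 0.4] T [-0.031 -0.007 -0.025] w 87.1 q [-0.39  0.18  0.53  1.31 -0.09  1.68  0.86]
1302 [308.50844854 172.96082949] [ 0.56259623 -0.05330576  0.263     ]
140 [345.05 154.4 ] [ 0.57848966 -0.01170117  0.263     ]
17 [321.         178.35294118] [ 0.57682582 -0.04861988  0.263     ]
246 [320.31707317 192.2195122 ] [ 0.586848   -0.06092957  0.263     ]
```

View pics/w5c.png

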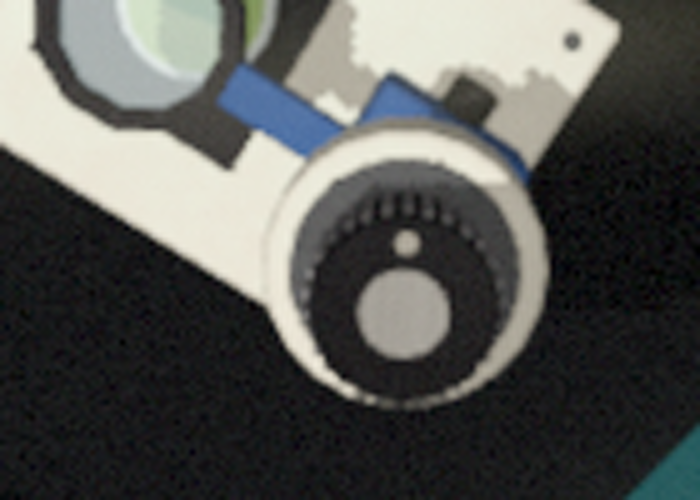

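View pics/c5.png

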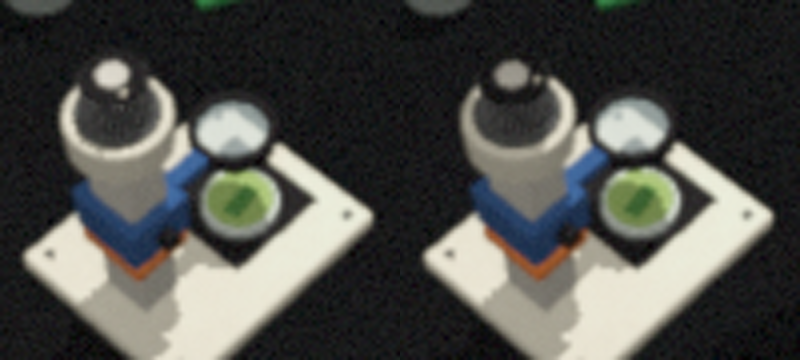

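```bash
python3 -c "
from bench import close_job
print(close_job())"
```

```text
the job is handed in; nothing more can be done
None
```

I turned the dial clockwise until the lens carriage pressed on the orange stop. I then turned it back 5 clicks, let go, raised the gripper clear and handed the job in at about 17 s. `close_job()` gave no verdict.

- **Finding the stop:** It is 3 clicks from the start. There, about 3° past the detent gave 0.24 N·m and about 7° gave 0.28 N·m. A free click drops to about 0.1 N·m by 6°. The detent itself read about 0.02 N·m.
- **Force on the stop:** I estimate 30–60 N. That is above the 6 N needed and below the 90 N limit, but I did not measure it directly.
- **Turning back:** The tool turned 120° counter-clockwise from the stop detent, and the torque there was about 0. The white dot had not moved relative to the jaws. After release its angle had changed by about 46° from the start, against 48° expected (2 clicks net).
- **Clear of the scene:** The gripper is about 135 mm above the dial with about zero wrist force. The dish and stand look unmoved in the last close-up from the scene camera.

**What disagreed or was not checked:**
- The extra torque at the stop was only about 0.6 of the stated 0.04 N·m per degree. I put this down to flex in the grip. It still rose steadily, so I am confident it was the stop.
- I did not measure the lens height directly, because the camera calibration is too coarse for 0.8 mm.
- I did not measure the other loose items after the move; nothing went near them.

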